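# Sort alloy tins by heft

### The job

Three identical sealed tins of casting alloy stand on the dental lab bench: one is full, one half full and one nearly empty, and only the heft in the hand tells which. Stand the full one in the middle of the balance's pan and the nearly empty one in the blue refill tray, and leave the half-full one standing where it was (or put it back there). Keep the tins upright, set them down gently rather than dropping them, and leave the bowl, bottle and spatula alone.

Things in the scene. Friction and masses are not known exactly. Their poses are not given: they have to be found in the camera images.
- tin_1: one of three look-alike tins: sealed upright cylinder, diameter 58 mm, height 110 mm, white, orange band near the foot, dark lid. Origin: centre of its underside, z up. Stands loose on the bench (z = 0). Metal ingots hidden inside (may shift 3 mm); gross weight: full about 0.76 kg, half full 0.48, nearly empty 0.24 (each +-0.06). Which is which changes every time, whatever the name or place.
- tin_2: one of three look-alike tins: sealed upright cylinder, diameter 58 mm, height 110 mm, white, orange band near the foot, dark lid. Origin: centre of its underside, z up. Stands loose on the bench (z = 0). Metal ingots hidden inside (may shift 3 mm); gross weight: full about 0.76 kg, half full 0.48, nearly empty 0.24 (each +-0.06). Which is which changes every time, whatever the name or place.
- tin_3: one of three look-alike tins: sealed upright cylinder, diameter 58 mm, height 110 mm, white, orange band near the foot, dark lid. Origin: centre of its underside, z up. Stands loose on the bench (z = 0). Metal ingots hidden inside (may shift 3 mm); gross weight: full about 0.76 kg, half full 0.48, nearly empty 0.24 (each +-0.06). Which is which changes every time, whatever the name or place.
- balance: white bench balance, fixed: housing 230 mm (its x) by 180 mm (its y), 50 mm high, dark display towards its -x. Origin at the centre of the housing underside, on the bench. Carries a round steel pan 120 mm in diameter, centred 25 mm along its +x, top 72 mm above the bench. The pan does not move and gives no reading.
- pan_centre (a point): centre of the top face of the balance's pan, 72 mm above the bench
- refill_tray: blue open tray, fixed to the bench, 200 mm (its x) by 180 mm (its y), 40 mm high, walls 4 mm thick, floor 4 mm thick. Origin at the centre of its underside on the bench.
- mixing_bowl: green mixing bowl, 110 mm across the rim, 60 mm high, loose, a bystander; origin at the centre of its underside
- dropper_bottle: clear bottle with a white cap, 40 mm in diameter, 100 mm high, loose, a bystander; origin at the centre of its underside
- plaster_spatula: spatula 180 mm long, lying flat, loose, a bystander; it lies along its x axis, handle towards -x, origin on its underside near the middle
There are look-alikes about, which are no part of the job. What is shaped like the tin_3 but green, pink or purple is not meant.

How it is judged:
By the outcome, as a careful person would: the job done as asked, in the order asked, and still so for the second after the job is handed in, with the robot touching nothing.
It also fails if it takes over 70 s, if anything falls off the work surface, if the arm or the gripper's body presses on something with over 40 N, if the wrist force passes 120 N, or if a joint passes its speed limit or range.

### The arm

A 7-joint arm with a two-finger parallel gripper is mounted at the origin on the work surface. World frame = base frame: x ahead of the robot, y to its left, z up, the work surface at z = 0. Lengths are in m, angles in rad, forces in N, time in s.
With the tool pointing down it reaches from about 0.425 to 0.925 m from the base axis. Payload 6.8 kg.
Tool frame: the origin (TCP) lies midway between the tips of the shut fingers; the grasp point (between the pads) lies 19 mm behind it (grip_point_offset is the z of the grasp point in the tool frame, in m); z points along the fingers, y is the line along which they close (so a half turn about z gives the same grasp; the last joint's range is limited). The gripper opens to 85 mm and grips with 20 to 120 N. Pads are 22 mm wide; open, the fingers measure 114 mm over their backs; the gripper's body (76 mm by 85 mm) begins 54 mm behind the grasp point. The pads swing forward as they close: fully open they stand 13 mm farther back than shut.
Start: joints at [-1.356, 0.477, 0.022, 1.555, -0.011, 1.109, -0.083], TCP at [0.214, 0.64, 0.231] pointing down, gripper open.
Joint ranges: [-2.96, 2.96], [-0.34, 2.1], [-1.41, 1.46], [0.24, 2.44], [-1.37, 4.51], [0.17, 1.92], [-2.96, 2.96]. Speed limits (rad/s): [2.39, 2.39, 3.14, 3.14, 3.14, 3.14, 3.14].

### API

Orientations are given as a rotation vector (axis times angle).
In Python, from bench import get_obs, grab_frame, calibration, hand_in, grip_point_offset gives the robot as it stands.
- The arm moves only by the shell command python3 -m pendant 'ROWS' [OPENING] [FORCE]. ROWS is a JSON object of lists of equal length, an entry for each row: "translation": the shift along the world's x, y, z in units of 25 mm (1.0 is 25 mm), a list of three; "delta_rot": the turn, a rotation vector about the world's x, y, z in units of 5 degrees (1.0 is 5 degrees), a list of three. In form: {"translation": [[dx, dy, dz], ...], "delta_rot": [[rx, ry, rz], ...]}. A call has 1 to 12 rows; each row is the pose to reach, as a shift and turn from the pose commanded when the call began; what a row does not reach only later rows make up. A row lasts 1/8 s, in which the tool goes at most 62.5 mm and 10.7 degrees, less where a joint would pass 70% of its speed; a pose out of reach is approached as far as the arm can. A call with a gripper value outside its range is refused whole. OPENING is the opening, from 0 (shut) to 1 (fully open), set as the call begins (- or left out, the last holds). The fingers move at their own pace and stop on an object; FORCE is the grip in N (left out, the last holds). Time passes only in rows, so rows that repeat a pose let the fingers close. It gives the time, the measured TCP pose, the force, the opening and the grip force at its end, in the units of the state.
- get_obs(): the state, without advancing time (a new reading comes with each control period).
- grab_frame(name): name is "scene" or "top" or "wrist"; returns (picture, depth): 480x640x3 uint8, red, green, blue; 480x640 float32, m along the optical axis (not along the pixel's ray), 0 where there is no reading.
- calibration(name): a dict with "K" (3x3 intrinsics, pixels), "k1" (the pictures are not rectified: a ray, as slopes to the right and down, at radius r is drawn at 1 + k1 r^2 times it, then the intrinsics apply), "rvec" (rotation vector, rad) and "tvec" (3), from world to camera coordinates, as OpenCV has them. Camera axes: x right, y down, z forward; pixel columns grow to the right and rows downward; lengths in m; the calibration is good to about 2 mm. A picture is of the moment at which its call begins: read the wrist's pose just before it. calibration takes no time and is no camera call; for the wrist camera it gives the pose at the moment of the call.
- hand_in(): hands the job in; it is judged then, once.
The state is a dict: "clock": time; "joints": joint angles; "qvel": joint speeds; "tau": joint torques, N m; "tcp_pos": TCP position; "orientation": TCP orientation; "contact_force": force on the tool from outside, world axes, zero at the start; "moment": the same for the moment, N m; "grip_width": finger opening in m; "gripper_force": force on a finger pad.
Only numpy, scipy, OpenCV 4.12 (cv2) and the standard library are available. Lean on these libraries where they do the work, as an engineer would, in place of code of your own. Each camera call takes 0.05 s, during which the arm holds its last target. There are 200 camera calls.

## Working session

There is one attempt and no reset: what is moved stays moved. The work goes in short steps, Python scripts to look and compute and a shell command to move; the robot and the scene stay as the last step left them, time stands still between calls to the robot, and variables do not carry over. Pictures are saved under pics/ and viewed, at most 10 in all, crops included, and the job is handed in when it is done.

```bash
mkdir -p pics; ls
python3 - <<'E'
from bench import *
import cv2,numpy as np
o=get_obs();print(o)
print(grip_point_offset)
for n in("scene","top"):
    p,d=grab_frame(n);cv2.imwrite(f"pics/{n}0.png",p[:,:,::-1]);np.save(f"{n}_d.npy",d);np.save(f"{n}_p.npy",p)
    print(n,calibration(n))
E
```

```text
pics
{'clock': 0.0, 'joints': array([-1.35608064,  0.47779811,  0.02232924,  1.55647558, -0.01148553,
        1.10929596, -0.08309656]), 'qvel': array([ 0.00150194, -0.00049141,  0.00130293, -0.00140034, -0.00026386,
        0.00189611, -0.00111251]), 'tau': array([-8.56173319e-04, -5.96458268e+01,  1.60718735e+00, -2.81193370e+01,
        1.22806284e-02,  9.19874583e-03, -8.34082414e-06]), 'tcp_pos': array([0.21395708, 0.63955594, 0.23031667]), 'orientation': array([-5.0479122e-01, -3.1006170e+00,  2.8942143e-03]), 'contact_force': array([ 0.08701027,  0.15875586, -0.27196914]), 'moment': array([0.03578271, 0.02306083, 0.04220327]), 'gripper_force': 0.0, 'grip_width': 0.08505446874896214}
-0.0187
scene {'K': array([[612.80659964,   0.        , 310.87163312],
       [  0.        , 612.80659964, 236.65357368],
       [  0.        ,   0.        ,   1.        ]]), 'k1': -0.026915429433720568, 'rvec': array([ 1.64334958,  1.57640402, -0.84267141]), 'tvec': array([-0.0119413 , -0.2228557 ,  1.59948897])}
top {'K': array([[459.50126002,   0.        , 327.12215569],
       [  0.        , 459.50126002, 235.08869341],
       [  0.        ,   0.        ,   1.        ]]), 'k1': -0.04548362865074603, 'rvec': array([ 2.17474713, -2.17604184,  0.06211638]), 'tvec': array([0.01483278, 0.54617502, 0.88087983])}
```

View pics/top0.png

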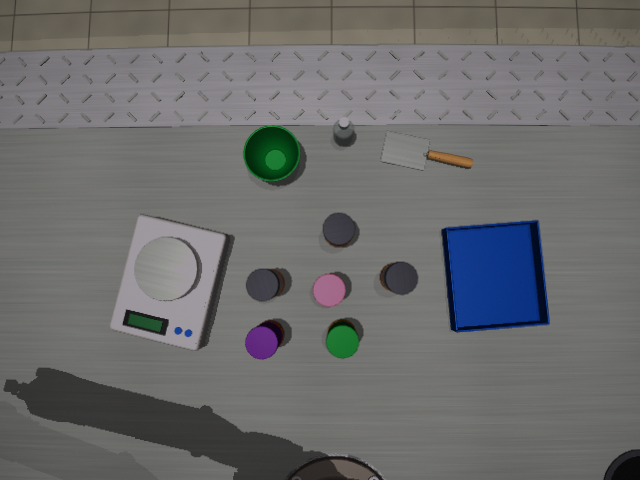

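View pics/scene0.png

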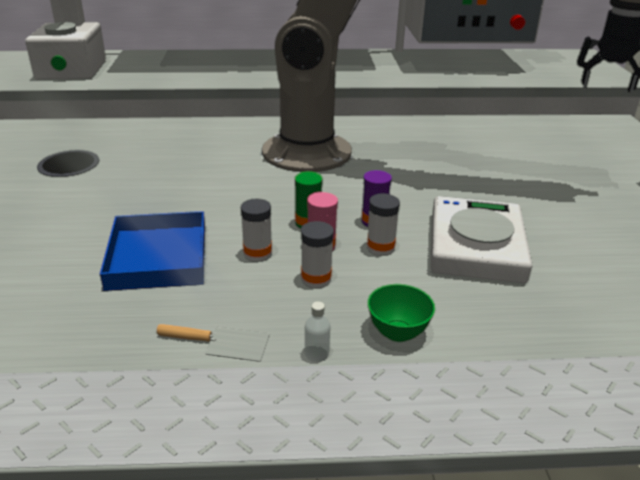

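The top view shows dark-lidded tins at (340,230), (263,285) and (400,278), with pink, purple and green look-alikes between them. The pan is at (167,268) and the tray at (496,276). Next I turn these pixels into world positions.

```bash
cat > h.py <<'E'
import cv2,numpy as np
from bench import *
def ray(c,u,v):
    d=np.array([c['k1'],0,0,0,0.])
    x=cv2.undistortPoints(np.array([[[u,v]]],float),c['K'],d)[0,0]
    R=cv2.Rodrigues(c['rvec'])[0];return -R.T@c['tvec'],R.T@np.r_[x,1]
def onz(c,u,v,z):
    o,d=ray(c,u,v);return (o+d*(z-o[2])/d[2])
def blobs(mask,amin=200):
    n,l,s,cc=cv2.connectedComponentsWithStats(mask.astype(np.uint8))
    return [(cc[i],s[i],l==i) for i in range(1,n) if s[i,4]>amin]
def blobcircle(m):
    c=max(cv2.findContours(m.astype(np.uint8),0,2)[0],key=cv2.contourArea);return cv2.fitEllipse(cv2.convexHull(c))
E
python3 - <<'E'
from h import *
c=calibration("top");p=np.load("top_p.npy").astype(int);d=np.load("top_d.npy")
print("cam",ray(c,0,0)[0])
V,U=np.mgrid[:480,:640]
R=cv2.Rodrigues(c['rvec'])[0]
pts=cv2.undistortPoints(np.stack([U,V],-1).reshape(-1,1,2).astype(float),c['K'],np.array([c['k1'],0,0,0,0.])).reshape(480,640,2)
P=(np.dstack([pts,np.ones((480,640))])*d[...,None]-c['tvec'])@R
np.save("P.npy",P)
Z=P[...,2]
for n,lo,hi,uv in(("lid",.1,.12,0),("pan",.064,.080,0)):
  for cc,s,m in blobs((Z>lo)&(Z<hi)&(d>0)):
    q=P[m]; e=blobcircle(m); print(n,cc.round(),s[4],e[0],e[1],np.median(q[:,2]).round(3),onz(c,*e[0],.11 if n=="lid" else .072).round(4),p[int(cc[1]),int(cc[0])])
b=(p[...,2]>110)&(p[...,0]<60)&(p[...,1]<110)
for cc,s,m in blobs((p[...,2]-p[...,0]>60)&(p[...,2]-p[...,1]>40),3000):
    k=m&(Z>.034);ct=np.argwhere(k)[:,::-1]
    r=cv2.minAreaRect(ct.astype(np.float32));print("tray",r,[onz(c,*x,.04).round(4) for x in cv2.boxPoints(r)],onz(c,*r[0],.04))
E
```

```text
cam [ 4.79417731e-01 -8.38818206e-04  9.19039919e-01]
lid [339. 229.] 834 (338.7113952636719, 228.9722900390625) (32.275489807128906, 32.449100494384766) 0.111 [ 0.5503 -0.0075  0.11  ] [63 61 70]
lid [401. 278.] 813 (400.79449462890625, 277.9043884277344) (31.900976181030273, 32.2470588684082) 0.111 [ 0.4642 -0.1161  0.11  ] [59 57 65]
lid [262. 284.] 834 (262.498779296875, 284.4669189453125) (31.58418083190918, 33.14422607421875) 0.111 [0.4526 0.1266 0.11  ] [67 65 74]
lid [329. 290.] 853 (329.083740234375, 290.2120056152344) (32.557437896728516, 32.831382751464844) 0.111 [0.4427 0.0095 0.11  ] [162 106 138]
lid [262. 342.] 897 (261.6620788574219, 341.603271484375) (32.898963928222656, 34.35332489013672) 0.111 [0.3532 0.1273 0.11  ] [ 99  43 129]
lid [342. 341.] 887 (342.4689636230469, 340.7213439941406) (32.91837692260742, 34.11055374145508) 0.112 [ 0.3552 -0.0137  0.11  ] [ 27 116  46]
pan [166. 269.] 3165 (165.52072143554688, 268.6406555175781) (62.633697509765625, 64.11817169189453) 0.074 [0.4801 0.3144 0.072 ] [152 152 149]
tray ((497.45355224609375, 275.5206298828125), (105.73185729980469, 93.85187530517578), 84.47245788574219) [array([ 0.5592, -0.2132,  0.04  ]), array([ 0.5765, -0.3945,  0.04  ]), array([ 0.3756, -0.4079,  0.04  ]), array([ 0.3595, -0.2292,  0.04  ])] [ 0.46701977 -0.31066117  0.04      ]
```

Tins: A (0.550,-0.008), B (0.464,-0.116), C (0.453,0.127). The pan is at (0.480,0.314) and the tray at (0.467,-0.311). I start with C: move above it with the fingers closing along y, then read the unloaded force.

```bash
python3 -m pendant '{"translation":[[0.5,-1,0],[1.4,-3,0],[2.3,-5,0],[3.3,-7,0],[4.2,-9,0],[5.1,-11,0],[6,-13,0],[7,-15,0],[7.9,-17,0],[8.8,-19,0],[9.54,-20.52,0],[9.54,-20.52,0]],"delta_rot":[[0,0,0.3],[0,0,0.7],[0,0,1],[0,0,1.5],[0,0,2],[0,0,2.4],[0,0,2.8],[0,0,3.2],[0,0,3.5],[0,0,3.7],[0,0,3.7],[0,0,3.7]]}' 1 40; python3 -m pendant '{"translation":[[0,0,0],[0,0,0],[0,0,0],[0,0,0]],"delta_rot":[[0,0,0],[0,0,0],[0,0,0],[0,0,0]]}'
python3 - <<'E'
from h import *
o=get_obs();print(o['tcp_pos'],o['orientation'],o['contact_force'])
p,_=grab_frame("top");cv2.imwrite("pics/t1.png",p[:,:,::-1])
E
```

```text
clock: 1.6
tcp_pos: [0.4535, 0.1236, 0.2312]
orientation: [-0.01, -3.142, 0.002]
contact_force: [-0.6, 0.8, 0.9]
grip_width: 0.0855
gripper_force: 0.0
clock: 2.1
tcp_pos: [0.4524, 0.1277, 0.2313]
orientation: [0.002, -3.141, -0.0]
contact_force: [-0.6, -0.1, -0.4]
grip_width: 0.0853
gripper_force: 0.0
[0.45241633 0.12769289 0.23128665] [ 1.83971149e-03 -3.14148315e+00 -6.20977930e-05] [-0.61194487 -0.05221712 -0.38952751]
```

```bash
python3 -m pendant '{"translation":[[0,-0.04,-0.5],[0,-0.04,-1.3],[0,-0.04,-2.2],[0,-0.04,-3.2],[0,-0.04,-4.2],[0,-0.04,-5.2],[0,-0.04,-6],[0,-0.04,-6.6],[0,-0.04,-7],[0,-0.04,-7],[0,-0.04,-7],[0,-0.04,-7]],"delta_rot":[[0,0,0],[0,0,0],[0,0,0],[0,0,0],[0,0,0],[0,0,0],[0,0,0],[0,0,0],[0,0,0],[0,0,0],[0,0,0],[0,0,0]]}' 
python3 -m pendant '{"translation":[[0,0,0],[0,0,0],[0,0,0],[0,0,0],[0,0,0],[0,0,0],[0,0,0],[0,0,0]],"delta_rot":[[0,0,0],[0,0,0],[0,0,0],[0,0,0],[0,0,0],[0,0,0],[0,0,0],[0,0,0]]}' 0.4 45
```

```text
clock: 3.65
tcp_pos: [0.4531, 0.1264, 0.0569]
orientation: [-0.0, 3.14, 0.001]
contact_force: [0.2, 0.1, 0.3]
grip_width: 0.0855
gripper_force: 0.0
clock: 4.65
tcp_pos: [0.4531, 0.1266, 0.0569]
orientation: [-0.0, 3.141, 0.001]
contact_force: [-0.6, 0.7, 5.4]
grip_width: 0.0565
gripper_force: 46.5
```

Run:
```python
from h import *
p,_=grab_frame("wrist");cv2.imwrite("pics/w1.png",p[:,:,::-1])
o=get_obs();print(o['tcp_pos'],o['contact_force'],o['grip_width'],o['gripper_force'])
```

```text
[0.45311085 0.12659617 0.05692537] [-1.89873054  0.98127844  6.02470657] 0.05653148139258809 46.47808816283941
```

```bash
python3 -m pendant '{"translation":[[0,0,0.15],[0,0,0.4],[0,0,0.8],[0,0,1.2],[0,0,1.5],[0,0,1.6],[0,0,1.6],[0,0,1.6],[0,0,1.6],[0,0,1.6]],"delta_rot":[[0,0,0],[0,0,0],[0,0,0],[0,0,0],[0,0,0],[0,0,0],[0,0,0],[0,0,0],[0,0,0],[0,0,0]]}'
python3 - <<'E'
from h import *
for i in range(6):
    p,_=grab_frame("scene");o=get_obs();print(o['tcp_pos'],o['contact_force'].round(2),o['tau'].round(2),o['grip_width'])
cv2.imwrite("pics/s1.png",p[:,:,::-1])
E
```

```text
clock: 5.95
tcp_pos: [0.4525, 0.1261, 0.0961]
orientation: [0.0, -3.141, 0.0]
contact_force: [0.8, -0.2, -2.7]
grip_width: 0.0568
gripper_force: 48.0
[0.45256784 0.12608665 0.0961751 ] [ 0.17 -0.62 -2.34] [-0.000e+00 -4.143e+01  2.970e+00 -1.946e+01  1.000e-02  0.000e+00
  0.000e+00] 0.05641689005669383
[0.45257471 0.12612277 0.0961937 ] [-0.25  0.17 -2.29] [-0.000e+00 -4.142e+01  2.970e+00 -1.946e+01  1.000e-02  0.000e+00
  0.000e+00] 0.056219200047197285
[0.45258726 0.12614986 0.09624171] [ 0.23  0.22 -2.01] [ 0.000e+00 -4.141e+01  2.970e+00 -1.947e+01  1.000e-02  0.000e+00
  0.000e+00] 0.056462684253082915
[0.45256696 0.1261344  0.09624996] [ 0.17  0.62 -3.09] [ 0.000e+00 -4.141e+01  2.970e+00 -1.947e+01  1.000e-02  0.000e+00
  0.000e+00] 0.05641478666120575
[0.45261223 0.12614629 0.09628279] [-0.8   0.46 -1.97] [ 0.000e+00 -4.141e+01  2.970e+00 -1.947e+01  1.000e-02 -0.000e+00
  0.000e+00] 0.05624132788435836
[0.45262692 0.12617807 0.09630957] [-0.03  0.57 -2.85] [ 0.000e+00 -4.141e+01  2.970e+00 -1.948e+01  1.000e-02 -0.000e+00
  0.000e+00] 0.056185157098147184
```

C pulls about 2.4 N, so it is nearly empty. I put it back for now, since the full tin should be placed first, and test A next.

```bash
python3 -m pendant '{"translation":[[0,0,-0.2],[0,0,-0.5],[0,0,-0.8],[0,0,-1.1],[0,0,-1.3],[0,0,-1.45],[0,0,-1.52],[0,0,-1.58],[0,0,-1.6],[0,0,-1.6],[0,0,-1.6]],"delta_rot":[[0,0,0],[0,0,0],[0,0,0],[0,0,0],[0,0,0],[0,0,0],[0,0,0],[0,0,0],[0,0,0],[0,0,0],[0,0,0]]}'
python3 -m pendant '{"translation":[[0,0,0],[0,0,0],[0,0,0],[0,0,0],[0,0,0.3],[0,0,1],[0,0,2],[0,0,3],[0,0,4],[0,0,4.6],[0,0,5],[0,0,5]],"delta_rot":[[0,0,0],[0,0,0],[0,0,0],[0,0,0],[0,0,0],[0,0,0],[0,0,0],[0,0,0],[0,0,0],[0,0,0],[0,0,0],[0,0,0]]}' 1
python3 -m pendant '{"translation":[[0.5,-0.7,0],[1,-1.4,0],[1.7,-2.3,0],[2.4,-3.3,0],[3.1,-4.3,0],[3.6,-5,0],[3.9,-5.36,0],[3.9,-5.36,0],[3.9,-5.36,0],[3.9,-5.36,0]],"delta_rot":[[0,0,0],[0,0,0],[0,0,0],[0,0,0],[0,0,0],[0,0,0],[0,0,0],[0,0,0],[0,0,0],[0,0,0]]}'
python3 - <<'E'
from h import *
for i in range(4):
    p,_=grab_frame("top");o=get_obs();print(o['tcp_pos'],o['contact_force'].round(2))
cv2.imwrite("pics/t2.png",p[:,:,::-1])
E
```

```text
clock: 7.62
tcp_pos: [0.453, 0.1263, 0.0569]
orientation: [0.0, 3.141, 0.001]
contact_force: [-1.0, -0.0, 5.2]
grip_width: 0.0566
gripper_force: 48.3
clock: 9.12
tcp_pos: [0.4528, 0.1263, 0.1816]
orientation: [-0.0, 3.141, 0.001]
contact_force: [0.2, 0.2, 0.4]
grip_width: 0.0852
gripper_force: 0.0
clock: 10.38
tcp_pos: [0.5497, -0.0069, 0.1812]
orientation: [0.002, -3.141, -0.001]
contact_force: [-0.6, -0.4, 0.4]
grip_width: 0.0854
gripper_force: 0.0
[ 0.54979934 -0.00701893  0.18132626] [0.36 0.12 0.4 ]
[ 0.54992357 -0.00719017  0.18138625] [ 0.62 -0.01  0.26]
[ 0.54995433 -0.00734647  0.18139011] [-0.37  0.46 -0.03]
[ 0.5499964  -0.00743231  0.181395  ] [ 0.71 -0.22 -0.52]
```

View pics/t2.png

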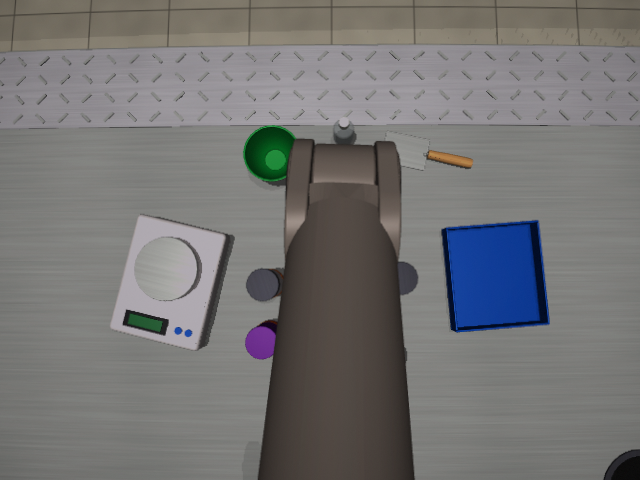

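C stands back at (263,285), where it started. The arm is above A.

```bash
python3 -m pendant '{"translation":[[0,0,-0.5],[0,0,-1.3],[0,0,-2.2],[0,0,-3.2],[0,0,-4],[0,0,-4.6],[0,0,-4.95],[0,0,-4.98],[0,0,-4.98],[0,0,-4.98]],"delta_rot":[[0,0,0],[0,0,0],[0,0,0],[0,0,0],[0,0,0],[0,0,0],[0,0,0],[0,0,0],[0,0,0],[0,0,0]]}' 
python3 -m pendant '{"translation":[[0,0,0],[0,0,0],[0,0,0],[0,0,0],[0,0,0],[0,0,0],[0,0,0]],"delta_rot":[[0,0,0],[0,0,0],[0,0,0],[0,0,0],[0,0,0],[0,0,0],[0,0,0]]}' 0.4 60
python3 -m pendant '{"translation":[[0,0,0.15],[0,0,0.4],[0,0,0.8],[0,0,1.2],[0,0,1.5],[0,0,1.6],[0,0,1.6],[0,0,1.6],[0,0,1.6],[0,0,1.6]],"delta_rot":[[0,0,0],[0,0,0],[0,0,0],[0,0,0],[0,0,0],[0,0,0],[0,0,0],[0,0,0],[0,0,0],[0,0,0]]}'
python3 - <<'E'
from h import *
for i in range(6):
    p,_=grab_frame("scene");o=get_obs();print(o['tcp_pos'],o['contact_force'].round(2),o['tau'].round(2),o['grip_width'])
E
```

```text
clock: 11.82
tcp_pos: [0.5506, -0.0078, 0.0575]
orientation: [-0.0, 3.14, 0.0]
contact_force: [0.3, -0.5, 0.2]
grip_width: 0.0853
gripper_force: 0.0
clock: 12.7
tcp_pos: [0.5505, -0.0074, 0.0575]
orientation: [-0.001, 3.141, 0.001]
contact_force: [-1.5, 1.2, 5.1]
grip_width: 0.0563
gripper_force: 62.5
clock: 13.95
tcp_pos: [0.55, -0.0079, 0.0966]
orientation: [0.0, -3.141, 0.0]
contact_force: [0.8, -0.8, -4.3]
grip_width: 0.056
gripper_force: 64.5
[ 0.55001604 -0.00789674  0.09663833] [-0.03  0.24 -4.78] [-0.000e+00 -5.115e+01  5.270e+00 -2.195e+01  1.000e-02 -1.000e-02
  0.000e+00] 0.05626871389128263
[ 0.55006579 -0.00785398  0.0966872 ] [ 0.29 -0.16 -4.56] [ 0.000e+00 -5.115e+01  5.270e+00 -2.195e+01  1.000e-02 -1.000e-02
  0.000e+00] 0.055809736096723794
[ 0.55005047 -0.00787542  0.09670244] [-0.53  0.62 -4.92] [ 0.000e+00 -5.114e+01  5.270e+00 -2.195e+01  1.000e-02 -1.000e-02
  0.000e+00] 0.05609382929095675
[ 0.55015415 -0.00785645  0.0967874 ] [-1.08 -0.06 -4.22] [ 0.000e+00 -5.114e+01  5.270e+00 -2.196e+01  1.000e-02 -1.000e-02
  0.000e+00] 0.056033316697459985
[ 0.55010682 -0.00784508  0.09677698] [-0.19 -0.65 -4.66] [ 0.000e+00 -5.114e+01  5.270e+00 -2.196e+01  1.000e-02 -1.000e-02
  0.000e+00] 0.05603572696530767
[ 0.55012102 -0.0078682   0.09679092] [-0.52 -0.94 -4.38] [ 0.000e+00 -5.115e+01  5.270e+00 -2.196e+01  1.000e-02 -1.000e-02
  0.000e+00] 0.056407570703698534
```

A pulls about 4.6 N, so it is half full and goes back in place. B must be the full one.

```bash
python3 -m pendant '{"translation":[[0,0,-0.2],[0,0,-0.5],[0,0,-0.8],[0,0,-1.1],[0,0,-1.3],[0,0,-1.45],[0,0,-1.52],[0,0,-1.58],[0,0,-1.6],[0,0,-1.6],[0,0,-1.6]],"delta_rot":[[0,0,0],[0,0,0],[0,0,0],[0,0,0],[0,0,0],[0,0,0],[0,0,0],[0,0,0],[0,0,0],[0,0,0],[0,0,0]]}'
python3 -m pendant '{"translation":[[0,0,0],[0,0,0],[0,0,0],[0,0,0],[0,0,0.3],[0,0,1],[0,0,2],[0,0,3],[0,0,4],[0,0,4.6],[0,0,5],[0,0,5]],"delta_rot":[[0,0,0],[0,0,0],[0,0,0],[0,0,0],[0,0,0],[0,0,0],[0,0,0],[0,0,0],[0,0,0],[0,0,0],[0,0,0],[0,0,0]]}' 1
python3 -m pendant '{"translation":[[-0.4,-0.5,0],[-0.9,-1.1,0],[-1.5,-1.9,0],[-2.1,-2.7,0],[-2.8,-3.5,0],[-3.2,-4,0],[-3.44,-4.34,0],[-3.44,-4.34,0],[-3.44,-4.34,0],[-3.44,-4.34,0]],"delta_rot":[[0,0,0],[0,0,0],[0,0,0],[0,0,0],[0,0,0],[0,0,0],[0,0,0],[0,0,0],[0,0,0],[0,0,0]]}'
python3 -m pendant '{"translation":[[0,0,-0.5],[0,0,-1.3],[0,0,-2.2],[0,0,-3.2],[0,0,-4],[0,0,-4.6],[0,0,-4.95],[0,0,-4.98],[0,0,-4.98],[0,0,-4.98]],"delta_rot":[[0,0,0],[0,0,0],[0,0,0],[0,0,0],[0,0,0],[0,0,0],[0,0,0],[0,0,0],[0,0,0],[0,0,0]]}' 
python3 -m pendant '{"translation":[[0,0,0],[0,0,0],[0,0,0],[0,0,0],[0,0,0],[0,0,0],[0,0,0]],"delta_rot":[[0,0,0],[0,0,0],[0,0,0],[0,0,0],[0,0,0],[0,0,0],[0,0,0]]}' 0.4 75
python3 -m pendant '{"translation":[[0,0,0.15],[0,0,0.4],[0,0,0.8],[0,0,1.2],[0,0,1.5],[0,0,1.6],[0,0,1.6],[0,0,1.6],[0,0,1.6],[0,0,1.6]],"delta_rot":[[0,0,0],[0,0,0],[0,0,0],[0,0,0],[0,0,0],[0,0,0],[0,0,0],[0,0,0],[0,0,0],[0,0,0]]}'
python3 - <<'E'
from h import *
for i in range(4):
    p,_=grab_frame("scene");o=get_obs();print(o['tcp_pos'],o['contact_force'].round(2),o['moment'].round(2))
cv2.imwrite("pics/s3.png",p[:,:,::-1])
E
```

```text
clock: 15.62
tcp_pos: [0.5505, -0.0078, 0.0575]
orientation: [-0.0, 3.141, 0.001]
contact_force: [-2.6, 1.4, 6.2]
grip_width: 0.0562
gripper_force: 65.0
clock: 17.12
tcp_pos: [0.5504, -0.0078, 0.1823]
orientation: [-0.0, 3.141, 0.0]
contact_force: [0.6, 0.5, -0.2]
grip_width: 0.0852
gripper_force: 0.0
clock: 18.38
tcp_pos: [0.4646, -0.1157, 0.1818]
orientation: [-0.002, 3.142, 0.0]
contact_force: [0.0, -0.6, -0.6]
grip_width: 0.0856
gripper_force: 0.0
clock: 19.62
tcp_pos: [0.4646, -0.1164, 0.0579]
orientation: [-0.0, 3.14, 0.0]
contact_force: [-1.3, -0.2, 0.1]
grip_width: 0.0852
gripper_force: 0.0
clock: 20.5
tcp_pos: [0.4644, -0.1164, 0.058]
orientation: [-0.0, 3.141, 0.0]
contact_force: [-3.4, 1.0, 8.5]
grip_width: 0.0558
gripper_force: 78.4
clock: 21.75
tcp_pos: [0.464, -0.1164, 0.0971]
orientation: [-0.0, -3.141, 0.0]
contact_force: [-0.3, 0.4, -6.2]
grip_width: 0.0554
gripper_force: 80.8
[ 0.46403978 -0.11637219  0.09717261] [ 0.29 -0.36 -7.83] [ 0.01 -0.    0.01]
[ 0.46404887 -0.11636209  0.09718751] [-0.01  0.3  -7.69] [ 0.01 -0.01 -0.03]
[ 0.46407597 -0.11637727  0.09723149] [ 0.19  0.1  -7.27] [0.01 0.04 0.04]
[ 0.46410761 -0.11636661  0.0972499 ] [-0.03  0.23 -6.97] [0.02 0.02 0.01]
```

View pics/s3.png

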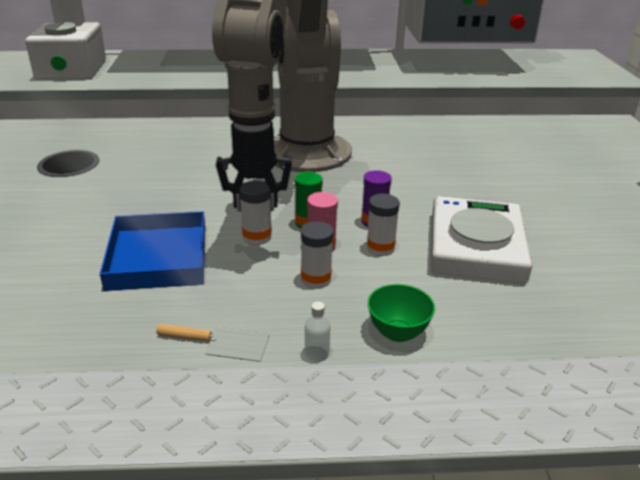

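B pulls about 7.4 N, so it is full. The scene view shows it held above the bench at (257,210), with the other tins undisturbed. I lift it over the other tins to the pan.

```bash
python3 -m pendant '{"translation":[[0,0,0.3],[0,0,0.8],[0,0,1.4],[0,0,2],[0,0,2.6],[0,0,3.2],[0,0,3.7],[0,0,4],[0,0,4.2],[0,0,4.2]],"delta_rot":[[0,0,0],[0,0,0],[0,0,0],[0,0,0],[0,0,0],[0,0,0],[0,0,0],[0,0,0],[0,0,0],[0,0,0]]}' 
python3 -m pendant '{"translation":[[0,0.2,0],[0,0.6,0],[0.1,1.2,0],[0.1,2,0],[0.1,2.9,0],[0.1,3.8,0],[0.2,4.7,0],[0.2,5.6,0],[0.2,6.5,0],[0.3,7.4,0],[0.3,8.3,0],[0.3,9.2,0]],"delta_rot":[[0,0,0],[0,0,0],[0,0,0],[0,0,0],[0,0,0],[0,0,0],[0,0,0],[0,0,0],[0,0,0],[0,0,0],[0,0,0],[0,0,0]]}'
python3 -m pendant '{"translation":[[0,0.9,0],[0.1,1.8,0],[0.1,2.7,0],[0.1,3.6,0],[0.2,4.5,0],[0.2,5.4,0],[0.3,6.2,0],[0.3,6.9,0],[0.3,7.5,0],[0.3,7.9,0],[0.34,8.02,0],[0.34,8.02,0]],"delta_rot":[[0,0,0],[0,0,0],[0,0,0],[0,0,0],[0,0,0],[0,0,0],[0,0,0],[0,0,0],[0,0,0],[0,0,0],[0,0,0],[0,0,0]]}'
python3 -m pendant '{"translation":[[0,0,0],[0,0,0],[0,0,0]],"delta_rot":[[0,0,0],[0,0,0],[0,0,0]]}'
python3 - <<'E'
from h import *
p,_=grab_frame("scene");cv2.imwrite("pics/s4.png",p[60:360,320:640,::-1])
o=get_obs();print(o['tcp_pos'],o['contact_force'].round(2))
E
```

```text
clock: 23.2
tcp_pos: [0.4641, -0.1164, 0.2023]
orientation: [-0.0, 3.142, 0.0]
contact_force: [-0.8, -0.4, -7.4]
grip_width: 0.056
gripper_force: 81.1
clock: 24.7
tcp_pos: [0.4712, 0.1157, 0.2022]
orientation: [0.002, -3.141, -0.0]
contact_force: [-0.4, -0.2, -7.6]
grip_width: 0.0556
gripper_force: 81.1
clock: 26.2
tcp_pos: [0.4803, 0.3137, 0.2023]
orientation: [-0.001, -3.142, 0.001]
contact_force: [-0.4, -0.2, -7.3]
grip_width: 0.0555
gripper_force: 81.1
clock: 26.58
tcp_pos: [0.4802, 0.3139, 0.2024]
orientation: [0.001, 3.142, -0.0]
contact_force: [0.2, 0.8, -8.2]
grip_width: 0.0558
gripper_force: 81.1
[0.4801284  0.31396147 0.2023539 ] [ 0.22 -0.62 -6.25]
```

View pics/s4.png

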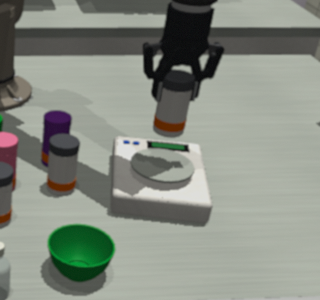

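The tin hangs upright above the pan, at crop (172,105). I lower it slowly.

```bash
python3 -m pendant '{"translation":[[0,0,-0.2],[0,0,-0.6],[0,0,-1.1],[0,0,-1.6],[0,0,-2.1],[0,0,-2.45],[0,0,-2.6],[0,0,-2.7],[0,0,-2.76],[0,0,-2.8],[0,0,-2.84],[0,0,-2.84]],"delta_rot":[[0,0,0],[0,0,0],[0,0,0],[0,0,0],[0,0,0],[0,0,0],[0,0,0],[0,0,0],[0,0,0],[0,0,0],[0,0,0],[0,0,0]]}' 
python3 -m pendant '{"translation":[[0,0,-0.02],[0,0,-0.04],[0,0,-0.06],[0,0,-0.06],[0,0,-0.06]],"delta_rot":[[0,0,0],[0,0,0],[0,0,0],[0,0,0],[0,0,0]]}'
```

```text
clock: 28.12
tcp_pos: [0.4801, 0.3142, 0.1313]
orientation: [0.0, -3.142, -0.0]
contact_force: [1.1, 0.9, -7.1]
grip_width: 0.0556
gripper_force: 81.1
clock: 28.75
tcp_pos: [0.4802, 0.3142, 0.1301]
orientation: [-0.0, 3.142, 0.0]
contact_force: [-1.7, -1.5, -1.0]
grip_width: 0.0555
gripper_force: 81.4
```

```bash
python3 -m pendant '{"translation":[[0,0,-0.02],[0,0,-0.02],[0,0,-0.02],[0,0,-0.02],[0,0,0.3],[0,0,0.9],[0,0,1.7],[0,0,2.7],[0,0,3.6],[0,0,4.2],[0,0,4.5],[0,0,4.5]],"delta_rot":[[0,0,0],[0,0,0],[0,0,0],[0,0,0],[0,0,0],[0,0,0],[0,0,0],[0,0,0],[0,0,0],[0,0,0],[0,0,0],[0,0,0]]}' 1
python3 -m pendant '{"translation":[[-0.1,-0.5,0],[-0.2,-1.3,0],[-0.4,-2.6,0],[-0.6,-4,0],[-0.8,-5.4,0],[-1,-6.6,0],[-1.1,-7.3,0],[-1.1,-7.5,0],[-1.1,-7.5,0],[-1.1,-7.5,0]],"delta_rot":[[0,0,0],[0,0,0],[0,0,0],[0,0,0],[0,0,0],[0,0,0],[0,0,0],[0,0,0],[0,0,0],[0,0,0]]}'
python3 - <<'E'
from h import *
p,d=grab_frame("top");cv2.imwrite("pics/t5.png",p[:,:,::-1])
o=get_obs();print(o['tcp_pos'],o['contact_force'].round(2))
c=calibration("top")
m=(p.max(2)<95)&(np.hypot(np.mgrid[:480,:640][1]-162,np.mgrid[:480,:640][0]-266)<40)
for cc,s,mm in blobs(m,100):
    e=blobcircle(mm);print(cc,s,e,onz(c,*e[0],.182))
E
```

```text
clock: 30.25
tcp_pos: [0.4802, 0.3142, 0.2426]
orientation: [-0.0, 3.141, 0.001]
contact_force: [0.1, 0.6, -0.1]
grip_width: 0.0852
gripper_force: 0.0
clock: 31.5
tcp_pos: [0.4527, 0.1278, 0.2423]
orientation: [-0.003, 3.142, 0.0]
contact_force: [0.0, -0.2, 0.2]
grip_width: 0.0851
gripper_force: 0.0
[0.45269661 0.12769508 0.24220387] [ 0.49  0.55 -0.06]
[162.34152457 260.33600802] [ 123  234   79   60 1994] ((163.60279846191406, 267.02374267578125), (65.87054443359375, 81.746826171875), 67.65669250488281) [0.48262607 0.27668016 0.182     ]
```

View pics/t5.png

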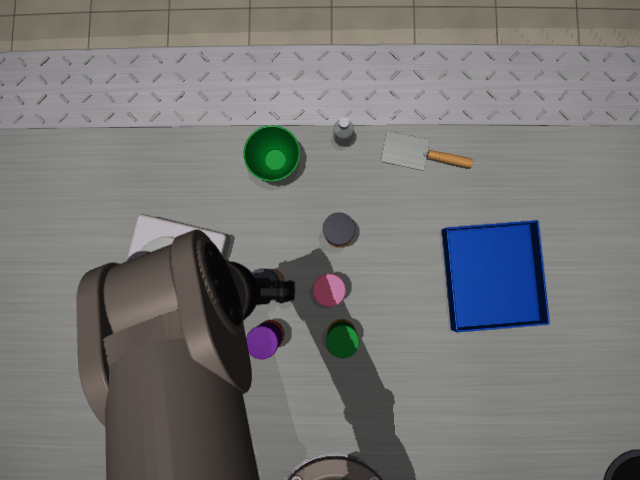

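The half-full tin is still at (340,230). The arm hides the pan for now. I pick up C, with z going from 0.242 to 0.057.

```bash
python3 -m pendant '{"translation":[[0,0,-0.5],[0,0,-1.4],[0,0,-2.4],[0,0,-3.4],[0,0,-4.4],[0,0,-5.4],[0,0,-6.3],[0,0,-7],[0,0,-7.3],[0,0,-7.4],[0,0,-7.4],[0,0,-7.4]],"delta_rot":[[0,0,0],[0,0,0],[0,0,0],[0,0,0],[0,0,0],[0,0,0],[0,0,0],[0,0,0],[0,0,0],[0,0,0],[0,0,0],[0,0,0]]}' 
python3 -m pendant '{"translation":[[0,0,0],[0,0,0],[0,0,0],[0,0,0],[0,0,0],[0,0,0],[0,0,0]],"delta_rot":[[0,0,0],[0,0,0],[0,0,0],[0,0,0],[0,0,0],[0,0,0],[0,0,0]]}' 0.4 50
python3 -m pendant '{"translation":[[0,0,0.15],[0,0,0.5],[0,0,1.1],[0,0,1.8],[0,0,2.5],[0,0,3.2],[0,0,4],[0,0,4.7],[0,0,5.3],[0,0,5.7],[0,0,5.8],[0,0,5.8]],"delta_rot":[[0,0,0],[0,0,0],[0,0,0],[0,0,0],[0,0,0],[0,0,0],[0,0,0],[0,0,0],[0,0,0],[0,0,0],[0,0,0],[0,0,0]]}'
python3 - <<'E'
from h import *
o=get_obs();p=o['tcp_pos'];print(p,o['contact_force'],(np.array([.467,-.3107])-p[:2])/.025)
E
```

```text
clock: 33.05
tcp_pos: [0.453, 0.1268, 0.0578]
orientation: [-0.0, 3.141, 0.001]
contact_force: [0.4, 0.4, 1.2]
grip_width: 0.0855
gripper_force: 0.0
clock: 33.92
tcp_pos: [0.453, 0.127, 0.058]
orientation: [-0.0, 3.141, 0.001]
contact_force: [-1.6, 0.7, 5.1]
grip_width: 0.0566
gripper_force: 51.7
clock: 35.42
tcp_pos: [0.4524, 0.1266, 0.2021]
orientation: [0.0, -3.141, 0.0]
contact_force: [-0.2, -0.2, -1.6]
grip_width: 0.0566
gripper_force: 53.5
[0.45237992 0.12660411 0.20206268] [-0.15353499 -0.23423979 -1.57433893] [  0.58480324 -17.4921642 ]
```

```bash
python3 -m pendant '{"translation":[[0,-0.2,0],[0,-0.6,0],[0.1,-1.2,0],[0.1,-2,0],[0.1,-2.9,0],[0.1,-3.8,0],[0.2,-4.7,0],[0.2,-5.6,0],[0.2,-6.5,0],[0.3,-7.4,0],[0.3,-8.3,0],[0.3,-9.2,0]],"delta_rot":[[0,0,0],[0,0,0],[0,0,0],[0,0,0],[0,0,0],[0,0,0],[0,0,0],[0,0,0],[0,0,0],[0,0,0],[0,0,0],[0,0,0]]}'
python3 -m pendant '{"translation":[[0,-0.9,0],[0.1,-1.8,0],[0.1,-2.7,0],[0.1,-3.6,0],[0.2,-4.5,0],[0.2,-5.4,0],[0.3,-6.2,0],[0.3,-7,0],[0.3,-7.7,0],[0.3,-8.1,0],[0.3,-8.3,0],[0.3,-8.3,0]],"delta_rot":[[0,0,0],[0,0,0],[0,0,0],[0,0,0],[0,0,0],[0,0,0],[0,0,0],[0,0,0],[0,0,0],[0,0,0],[0,0,0],[0,0,0]]}'
python3 -m pendant '{"translation":[[0,0,-0.3],[0,0,-0.9],[0,0,-1.7],[0,0,-2.5],[0,0,-3.3],[0,0,-4],[0,0,-4.6],[0,0,-5],[0,0,-5.2],[0,0,-5.35],[0,0,-5.45],[0,0,-5.45]],"delta_rot":[[0,0,0],[0,0,0],[0,0,0],[0,0,0],[0,0,0],[0,0,0],[0,0,0],[0,0,0],[0,0,0],[0,0,0],[0,0,0],[0,0,0]]}'
python3 -m pendant '{"translation":[[0,0,-0.03],[0,0,-0.06],[0,0,-0.09],[0,0,-0.12],[0,0,-0.12],[0,0,-0.12]],"delta_rot":[[0,0,0],[0,0,0],[0,0,0],[0,0,0],[0,0,0],[0,0,0]]}'
```

```text
clock: 36.92
tcp_pos: [0.4597, -0.1053, 0.2023]
orientation: [-0.002, -3.141, 0.0]
contact_force: [-0.5, -0.6, -2.0]
grip_width: 0.0561
gripper_force: 53.5
clock: 38.42
tcp_pos: [0.4676, -0.3108, 0.2022]
orientation: [0.0, -3.141, -0.0]
contact_force: [0.7, 0.3, -2.2]
grip_width: 0.0561
gripper_force: 53.5
clock: 39.92
tcp_pos: [0.4677, -0.3109, 0.0662]
orientation: [0.0, 3.141, -0.0]
contact_force: [0.8, -0.4, -3.0]
grip_width: 0.0564
gripper_force: 53.5
clock: 40.67
tcp_pos: [0.4676, -0.3108, 0.063]
orientation: [0.0, -3.141, -0.0]
contact_force: [0.4, -0.3, -2.8]
grip_width: 0.0563
gripper_force: 53.5
```

Not touching yet (expected at about 0.062), so I creep down.

```bash
python3 -m pendant '{"translation":[[0,0,-0.02],[0,0,-0.04],[0,0,-0.05],[0,0,-0.05],[0,0,-0.05]],"delta_rot":[[0,0,0],[0,0,0],[0,0,0],[0,0,0],[0,0,0]]}'
```

```text
clock: 41.3
tcp_pos: [0.4678, -0.3108, 0.0621]
orientation: [-0.0, 3.141, 0.0]
contact_force: [-1.2, 1.7, 2.8]
grip_width: 0.0562
gripper_force: 53.8
```

Contact. I release, rise clear and look.

```bash
python3 -m pendant '{"translation":[[0,0,0],[0,0,0],[0,0,0],[0,0,0],[0,0,0.3],[0,0,0.9],[0,0,1.8],[0,0,3],[0,0,4.2],[0,0,5.2],[0,0,5.8],[0,0,6]],"delta_rot":[[0,0,0],[0,0,0],[0,0,0],[0,0,0],[0,0,0],[0,0,0],[0,0,0],[0,0,0],[0,0,0],[0,0,0],[0,0,0],[0,0,0]]}' 1
python3 -m pendant '{"translation":[[0,0,0],[0,0,0]],"delta_rot":[[0,0,0],[0,0,0]]}'
python3 - <<'E'
from h import *
c=calibration("top")
p,d=grab_frame("top")
s,_=grab_frame("scene");cv2.imwrite("pics/t6.png",np.hstack([p[100:400,:320],s[100:400,60:540]])[:,:,::-1])
# dark lid on pan and tin A
V,U=np.mgrid[:480,:640]
q=p.astype(int)
for n,(u,v),z in(("full",(150,268),.182),("half",(339,229),.11)):
    m=(q.max(2)<95)&(q.max(2)-q.min(2)<25)&(np.hypot(U-u,V-v)<30)
    for cc,st,mm in blobs(m,300):
        e=blobcircle(mm);print(n,st[4],e,onz(c,*e[0],z))
E
```

```text
clock: 42.8
tcp_pos: [0.4679, -0.311, 0.2129]
orientation: [-0.0, 3.14, -0.001]
contact_force: [0.4, -0.2, 0.2]
grip_width: 0.0853
gripper_force: 0.0
clock: 43.05
tcp_pos: [0.4671, -0.3105, 0.2109]
orientation: [0.0, -3.14, -0.001]
contact_force: [-0.3, 0.6, -0.0]
grip_width: 0.0854
gripper_force: 0.0
full 1439 ((148.9424285888672, 268.3321533203125), (36.58829879760742, 50.91333770751953), 89.07648468017578) [0.48045077 0.30085847 0.182     ]
half 981 ((340.4645690917969, 229.87008666992188), (34.379798889160156, 37.8148307800293), 120.53079986572266) [ 0.5487407 -0.010595   0.11     ]
```

View pics/t6.png

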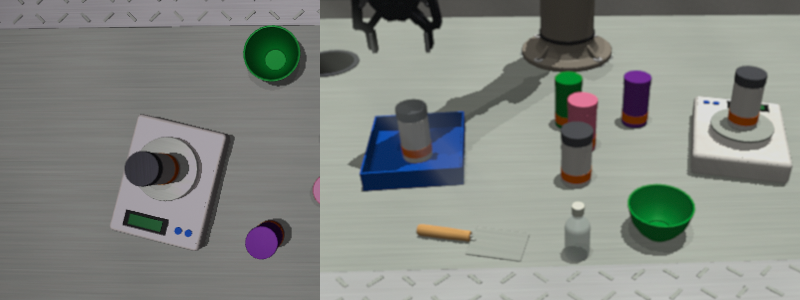

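The crop shows the full tin upright in the middle of the pan (lid at about (143,168) in the crop). In the scene half, the nearly empty tin stands upright in the tray, and the half-full one is at its place.

```bash
python3 -c "
from bench import hand_in
print(hand_in())"
```

```text
the job is handed in; nothing more can be done
None
```

I handed the job in at about 43 s of the 70 s: the full tin (about 7.4 N) stands on the pan, the nearly empty one (2.4 N) is in the blue tray, the half-full one (4.6 N) is back in its place, and the last camera view showed all three upright and the bowl, bottle and spatula in place.

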